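# Tip the nuts out of the yellow hardware tub

## Task

Two big hex nuts are in the yellow lidded tub on its tipping stand. Swing the yellow lid fully back by its black tab, past its snap point so that it stays open, and only then tip the yellow tub over by the black tab on its side so that both nuts land in the green tray beside it; leave the nuts lying in the tray and the yellow lid open. Leave the blue tub shut.

Things in the scene. Friction and masses are not known exactly. Their poses are not given: they have to be found in the camera images.
- yellow_lid (a joint): Angle of the yellow tub's lid, rad: 0 shut, 2.8 fully back at its stop. A snap spring pulls it shut below about 1.7 and throws it open to the stop above that, where it stays; let go past 2.0. Lifting takes about 1 N at its tab. Plate 100 mm long (tab edge to hinge), 88 wide, 6 thick. Its tab faces the robot. The blue lid is alike.
- lid_tab (a point): Grip point on the yellow lid's black tab, a bar 38 mm long, 18 wide, 10 thick, out from the middle of the lid's free edge; the point is 26 mm beyond the edge, 75 mm over the table when shut. Axes turn with the lid: x to the hinge, y along it (across the 18 mm), z out of its top. The hinge line is along y through (126, 0, -3) mm; opening is positive about +y: the tab rises and goes over.
- yellow_tub (a joint): Tip angle of the yellow tub, rad: 0 level, 2.35 fully tipped. A stiff hinge: stays where left; takes up to 4 N at its tab. The nuts slide out from about 1.6 to 2.2, over the rim on the green tray's side. Tub with lid 100 x 90 mm, 66 high, underside 12 mm over the table, on a grey stand 128 mm wide. The blue tub is alike, with a grey tray.
- tip_tab (a point): Grip point on the yellow tub's black tipping tab, a bar 38 mm long, 18 wide, 10 thick, out from the side away from the tray; the point is 26 mm off the wall, 66 mm over the table when level. Axes turn with the tub: x across the 18 mm, y outward, z up when level. The tipping axis is along x through (0, -116, 0) mm; tipping is positive about +x: the tab rises and goes over to the tray.
- tray: Green open steel tray, fixed, 160 by 140 mm, 35 mm high, walls 4 mm. Origin at the centre of its underside; x the 160 mm side, y the 140 mm side, z up.
- nut_a: Steel hex nut, 33 mm across corners, 16 mm thick, 60 g, lying in the yellow tub (hidden while its lid is shut). Origin at its centre, z along its bore.
- nut_b: A second nut, the same as the first, beside it.
- blue_lid (a joint): Angle of the blue tub's lid, rad: 0 shut, 2.8 fully back. Not to be opened.
Not all that is in view belongs to the job. What is meant by the part that bears yellow_lid is not red or white, and is the larger of those in its own colour.

How it is judged:
By the outcome, as a careful person would: the job done as asked, in the order asked, and still so for the second after the job is handed in, with the robot touching nothing.
It also fails if it takes over 58 s, if anything falls off the work surface, if the arm or the gripper's body presses on something with over 40 N, if the wrist force passes 120 N, or if a joint passes its speed limit or range.

## Robot

A 6-joint arm with a two-finger parallel gripper is mounted at the origin on the work surface. World frame = base frame: x ahead of the robot, y to its left, z up, the work surface at z = 0. Lengths are in m, angles in degrees, forces in N, time in s.
With the tool pointing down it reaches from about 0.35 to 0.975 m from the base axis. Payload 4.9 kg.
Tool frame: the origin (TCP) lies on the centre line of the jaws, within the pads' length; the fingertips stand 17 mm ahead of it and the grasp point (between the pads) lies 2 mm behind it; z points along the fingers, y is the line along which they close (so a half turn about z gives the same grasp; the last joint's range is limited). The gripper opens to 85 mm and grips with 20 to 120 N. Pads are 22 mm wide; open, the fingers measure 114 mm over their backs; the gripper's body (76 mm by 85 mm) begins 54 mm behind the grasp point. The pads swing forward as they close: fully open they stand 13 mm farther back than shut.
Start: joints at [-83.595, 3.019, 92.412, -0, 84.569, -6.818], TCP at [0.143, -0.608, 0.248] pointing down, gripper open.
Joint ranges: [-172.51, 172.51], [-57.92, 126.97], [3.15, 148.05], [-58.71, 238.71], [5.1, 150.11], [-179.66, 179.66]. Speed limits (degrees/s): [147.25, 147.25, 180, 180, 180, 180].

## Interface

Orientations are given as [roll, pitch, yaw] about the fixed x, y, z axes, in that order (R = Rz(yaw) Ry(pitch) Rx(roll)).
In Python, from rig import r, optics gives the robot as it stands.
- The arm moves only by the tool send_rows, never from a script. Its argument "commands" is a list of rows, each an object with "claw": the finger opening in cm, from 0 to 8.54; "linear": the shift along the world's x, y, z in cm, a list of three; "spin": the turn about the world's z in rad. A call has 1 to 5 rows; each row shifts and turns the commanded pose from where the row before left it; what a row does not reach is not made up. A row lasts 1/10 s, in which the tool goes at most 50 mm and 8.59 degrees, less where a joint would pass 70% of its speed; a pose out of reach is approached as far as the arm can. A call with a gripper value outside its range is refused whole. The fingers move at their own pace and stop on an object; "grip_force" is the grip in N (left out, the last holds). Time passes only in rows, so rows that do not move let the fingers close. It gives the time, the measured TCP pose, the force, the opening and the grip force at its end, in the units of the state.
- r.read_state(): the state, without advancing time (a new reading comes with each control period).
- optics.capture(name): name is "scene" or "top"; returns the picture (420x560x3 uint8, red, green, blue); there is no depth.
- optics.camera_model(name): a dict with "fov_y" (degrees; the focal length in pixels is half the picture's height over the tangent of half this angle, whatever the lens; pixels are square), "cx", "cy" (the principal point, pixels), "camera_from_world" (4x4, takes a point from world to camera coordinates). Camera axes: x right, y down, z forward; pixel columns grow to the right and rows downward; lengths in m; the calibration is good to about 2 mm. A picture is of the moment at which its call begins. camera_model takes no time and is no camera call.
- r.close_job(): hands the job in; it is judged then, once.
The state is a dict: "time_s": time; "joints": joint angles; "dq": joint speeds; "joint_torque": joint torques, N m; "eef_pos": TCP position; "tool_rot": TCP orientation; "force": force on the tool from outside, world axes, zero at the start; "torque": the same for the moment, N m; "opening": opening from 0.0 (shut) to 1.0 (fully open); "finger_force": force on a finger pad.
Only numpy, scipy, OpenCV 4.12 (cv2) and the standard library are available. Lean on these libraries where they do the work, as an engineer would, in place of code of your own. Each camera call takes 0.05 s, during which the arm holds its last target. There are 200 camera calls.

## Working session

There is one attempt and no reset: what is moved stays moved. The work goes in short steps, Python scripts to look and compute and a tool call to move; the robot and the scene stay as the last step left them, time stands still between calls to the robot, and variables do not carry over. Pictures are saved under pics/ and viewed, at most 10 in all, crops included, and the job is handed in when it is done.

Besides the shell and the picture viewer there is one more tool, called after "Call:" as a command line: name --argument value ..., lists and objects as JSON in quotes. send_rows: Moves the arm, as the interface text tells. Its arguments: {"type":"object","properties":{"commands":{"type":"array"},"grip_force":{"type":"number"}},"required":["commands"]}

```bash
mkdir -p pics; ls; python3 - <<'E'
from rig import r,optics
import cv2
for n in("scene","top"):
    cv2.imwrite(f"pics/{n}0.png",optics.capture(n)[:,:,::-1]); m=optics.camera_model(n); print(m)
print(r.read_state())
E
```

```text
pics
{'fov_y': 54.496909784450104, 'cx': 280.6222983866878, 'cy': 210.18001844237236, 'camera_from_world': array([[ 0.16673277,  0.98583518,  0.01814336, -0.08177649],
       [ 0.68029167, -0.10169806, -0.72585174, -0.27145673],
       [-0.71372503,  0.13336605, -0.68761186,  1.43559348],
       [ 0.        ,  0.        ,  0.        ,  1.        ]])}
{'fov_y': 46.22630549278838, 'cx': 285.7048407607412, 'cy': 211.727984933446, 'camera_from_world': array([[-0.02702035, -0.99961877,  0.00567586,  0.00657488],
       [-0.98443573,  0.02562272, -0.17386709,  0.49400824],
       [ 0.17365538, -0.01028547, -0.98475277,  1.12513188],
       [ 0.        ,  0.        ,  0.        ,  1.        ]])}
{'time_s': 0.1, 'joints': array([-8.35953095e+01,  3.05255396e+00,  9.24844824e+01,  3.96960131e-04,
        8.45688350e+01, -6.81786676e+00]), 'dq': array([ 0.00661598,  0.0071544 , -0.19405819,  0.03215368,  0.0636715 ,
       -0.095079  ]), 'joint_torque': array([ 3.78733539e-04, -3.94903994e+01, -3.71364462e+01, -1.28760385e-04,
        3.90206536e-03,  6.89695000e-06]), 'eef_pos': array([ 0.14290454, -0.60789474,  0.24719323]), 'tool_rot': array([-1.79894924e+02, -1.29606832e-02,  1.32225075e+01]), 'force': array([-0.77886457,  0.37533594, -0.52759559]), 'torque': array([ 0.01962692, -0.00791203,  0.0220431 ]), 'finger_force': 0.0, 'opening': 0.9991457946379789}
```

View pics/scene0.png

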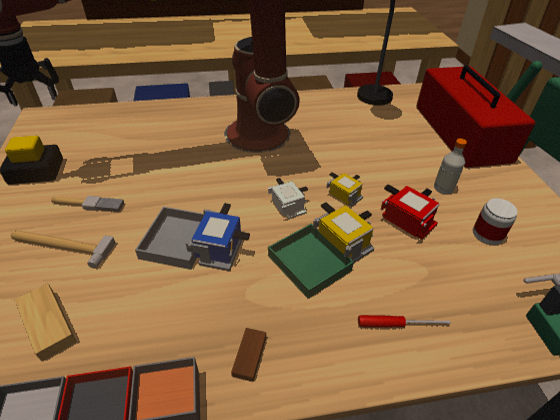

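View pics/top0.png

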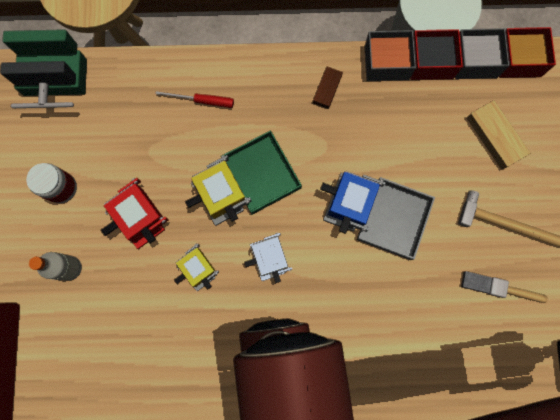

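The scene shows two yellow tubs. In the top view the larger is at (218,190), against the green tray at (262,172). The smaller is at (195,267) and has no tray. The larger one fits the description ("larger of those in its own colour"). The white (268,257), red (133,213) and blue (355,198) tubs are excluded. I'll confirm this in a crop and measure.

```bash
cat > h.py <<'E'
import numpy as np, cv2
from rig import r,optics
def ray(n,uv):
    m=optics.camera_model(n);T=m["camera_from_world"];f=210/np.tan(np.radians(m["fov_y"]/2))
    d=T[:3,:3].T@np.array([(uv[0]-m["cx"])/f,(uv[1]-m["cy"])/f,1]);return -T[:3,:3].T@T[:3,3],d
def onz(n,uv,z):
    c,d=ray(n,uv);return c+d*(z-c[2])/d[2]
def proj(n,p):
    m=optics.camera_model(n);T=m["camera_from_world"];f=210/np.tan(np.radians(m["fov_y"]/2))
    q=T[:3,:3]@np.array(p)+T[:3,3];return np.array([m["cx"]+f*q[0]/q[2],m["cy"]+f*q[1]/q[2]])
E
python3 - <<'E'
from h import *
a=cv2.imread("pics/top0.png");b=cv2.imread("pics/scene0.png")
A=cv2.resize(a[130:300,160:320],None,fx=3.5,fy=3.5,interpolation=cv2.INTER_CUBIC)
cv2.imwrite("pics/crop1.png",A)
h=cv2.cvtColor(a,cv2.COLOR_BGR2HSV)
def comps(m,lo):
    n,l,s,c=cv2.connectedComponentsWithStats(m.astype(np.uint8))
    return [(i,s[i],c[i],l) for i in range(1,n) if s[i][4]>lo]
roi=np.zeros(a.shape[:2],bool);roi[125:300,160:320]=1
y=(h[...,0]>22)&(h[...,0]<34)&(h[...,1]>190)&(h[...,2]>120)&roi
for i,s,c,l in comps(y,100):
    p=np.argwhere(l==i)[:,::-1].astype(np.float32);R=cv2.minAreaRect(p)
    print("yel",s,R,[onz("top",q,.078).round(4)[:2].tolist() for q in cv2.boxPoints(R)])
k=(a.max(2)<45)&roi
for i,s,c,l in comps(k,40):
    p=np.argwhere(l==i)[:,::-1].astype(np.float32);R=cv2.minAreaRect(p);print("blk",s,c.round(1),R,[onz("top",q,.075).round(4)[:2].tolist() for q in cv2.boxPoints(R)])
g=(h[...,0]>60)&(h[...,0]<95)&(h[...,1]>100)&roi
for i,s,c,l in comps(g,300):
    p=np.argwhere(l==i)[:,::-1].astype(np.float32);R=cv2.minAreaRect(p);print("grn",s,[onz("top",q,.035).round(4)[:2].tolist() for q in cv2.boxPoints(R)])
E
```

```text
blk [228 133  71  53 269] [266.5 151.7] ((269.6495056152344, 153.1787872314453), (76.15585327148438, 37.47669982910156), 22.796520233154297) [[0.6259, 0.1277], [0.7105, 0.0926], [0.6332, -0.0723], [0.5505, -0.0354]]
blk [251 187  50  27  79] [275.5 200.2] ((275.6246032714844, 200.23358154296875), (1.5882351398468018, 55.47058868408203), 61.927513122558594) [[0.4885, 0.0744], [0.5473, -0.0405], [0.5439, -0.0421], [0.4852, 0.0727]]
blk [186 195  16  13 110] [193.6 200.9] ((193.40003967285156, 200.80001831054688), (7.155416965484619, 15.205260276794434), 63.43495178222656) [[0.5197, 0.2262], [0.535, 0.1948], [0.5196, 0.1874], [0.5044, 0.2187]]
blk [223 203  25  19 160] [232.1 211.6] ((233.82017517089844, 208.5015869140625), (15.164708137512207, 23.364885330200195), 38.1572265625) [[0.4893, 0.1439], [0.5318, 0.1102], [0.5089, 0.0829], [0.4668, 0.1166]]
blk [245 259  11   8  44] [250.1 262.5] ((249.85003662109375, 262.5500183105469), (4.110960960388184, 10.119288444519043), 71.56504821777344) [[0.3747, 0.0905], [0.3814, 0.0687], [0.3725, 0.0659], [0.3658, 0.0877]]
blk [175 275  10   8  41] [179.4 278.6] ((179.25001525878906, 278.7500305175781), (4.242640495300293, 9.192388534545898), 45.0) [[0.3378, 0.2483], [0.352, 0.2338], [0.3451, 0.227], [0.3309, 0.2414]]
blk [202 279   9   9  47] [206.  282.8] ((206.30001831054688, 283.1000061035156), (9.391485214233398, 5.81377649307251), 63.43495178222656) [[0.3368, 0.1873], [0.3423, 0.1757], [0.3233, 0.1662], [0.3179, 0.1779]]
grn [ 227  132   74   81 3355] [[0.6351, 0.1481], [0.7008, 0.0263], [0.5563, -0.045], [0.4934, 0.0752]]
```

View pics/crop1.png

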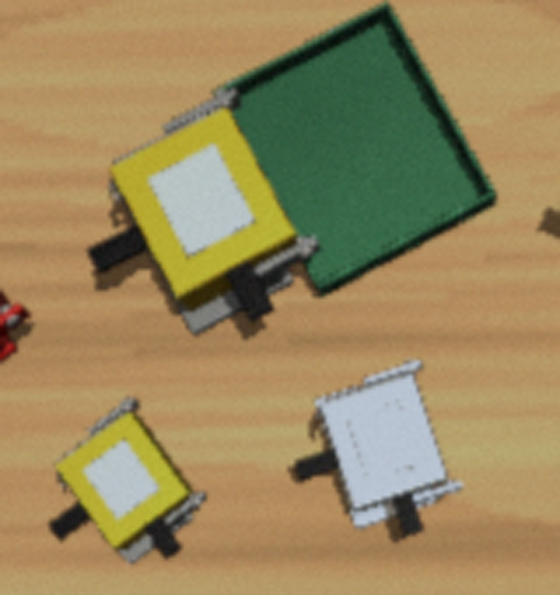

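The crop confirms it. The large yellow tub abuts the green tray, with its lid tab at crop (255,290) on the robot side and its tip tab at (118,250) on the side away from the tray. Next I'll measure precisely.

```bash
python3 - <<'E'
from h import *
S={"top":((150,240),(180,260)),"scene":((195,270),(310,385))}
for n in("top","scene"):
    a=cv2.imread(f"pics/{n}0.png");h=cv2.cvtColor(a,cv2.COLOR_BGR2HSV).astype(int)
    (r0,r1),(c0,c1)=S[n];roi=np.zeros(a.shape[:2],bool);roi[r0:r1,c0:c1]=1
    y=(h[...,0]>=22)&(h[...,0]<35)&(h[...,1]>150)&(h[...,2]>(165 if n=="top" else 150))&roi
    nn,l,s,c=cv2.connectedComponentsWithStats(y.astype(np.uint8));i=1+np.argmax(s[1:,4])
    cn=max(cv2.findContours((l==i).astype(np.uint8),0,2)[0],key=cv2.contourArea)
    W=np.array([onz(n,q[0],.078)[:2] for q in cn],np.float32)
    R=cv2.minAreaRect(W*1000);print(n,s[i],R)
    k=(a.max(2)<50)&roi
    nn,l,s,c=cv2.connectedComponentsWithStats(k.astype(np.uint8))
    for i in range(1,nn):
        if s[i][4]>30: print(" blk",s[i],c[i].round(1),onz(n,c[i],.08).round(3))
# lid corners by eye from crop
P=np.array([[112,168],[232,110],[298,238],[180,298]])/3.5+[160,130]
print(np.array([onz("top",q,.078)[:2] for q in P]).round(4))
for z,P in((.08,[[232,275],[265,268],[272,310],[245,322]]),(.071,[[88,250],[145,228],[150,243],[98,272]])):
    print(np.array([onz("top",np.array(q)/3.5+[160,130],z)[:2] for q in P]).round(4))
E
```

```text
top [191 162  52  52 876] ((550.7753295898438, 151.97308349609375), (97.05644989013672, 86.53020477294922), 27.109546661376953)
 blk [226 150  16  11  46] [232.4 153.4] [0.63  0.115 0.08 ]
 blk [186 194  16  14 114] [193.6 200.9] [0.518 0.205 0.08 ]
 blk [219 203  29  19 180] [231.9 211.6] [0.491 0.117 0.08 ]
scene [321 206  52  37 606] ((551.7388305664062, 149.8636932373047), (98.0917739868164, 93.27925109863281), 27.232019424438477)
 blk [322 203  13  10  69] [327.4 207.6] [0.493 0.12  0.08 ]
 blk [360 211  11   9  57] [365.3 214.8] [0.532 0.208 0.08 ]
 blk [310 222  53  43 447] [337.  246.5] [0.625 0.109 0.08 ]
 blk [343 263  10   7  37] [348.6 267. ] [0.688 0.118 0.08 ]
[[0.5733 0.2098]
 [0.6112 0.1298]
 [0.5226 0.0868]
 [0.4844 0.1647]]
[[0.4985 0.1303]
 [0.5026 0.1086]
 [0.4745 0.1042]
 [0.467  0.122 ]]
[[0.5195 0.2267]
 [0.5334 0.1889]
 [0.5232 0.1856]
 [0.5045 0.2199]]
```

The lid centre is at (0.551, 0.151) with yaw of about 27°. That puts the lid tab near (0.482, 0.117) and the tip tab near (0.518, 0.2135), consistent with both views. Moving now.

Call:
send_rows --commands '[{"claw": 4.5,"linear": [2.0,4.2,0],"spin": 0.12},{"claw": 4.5,"linear": [2.0,4.2,0],"spin": 0.12},{"claw": 4.5,"linear": [2.0,4.2,0],"spin": 0},{"claw": 4.5,"linear": [2.0,4.2,0],"spin": 0},{"claw": 4.5,"linear": [2.0,4.2,0],"spin": 0}]' --grip_force 20

```text
time_s: 0.6
eef_pos: [0.2433, -0.3965, 0.2476]
tool_rot: [-180.0, -0.0, 26.9]
force: [1.1, -0.0, 0.3]
opening: 0.525
finger_force: 0.0
```

Call:
send_rows --commands '[{"claw": 4.5,"linear": [2.0,4.2,0],"spin": 0},{"claw": 4.5,"linear": [2.0,4.2,0],"spin": 0},{"claw": 4.5,"linear": [2.0,4.2,0],"spin": 0},{"claw": 4.5,"linear": [2.0,4.2,0],"spin": 0},{"claw": 4.5,"linear": [2.0,4.2,0],"spin": 0}]'

```text
time_s: 1.1
eef_pos: [0.3431, -0.1865, 0.248]
tool_rot: [180.0, -0.0, 26.9]
force: [0.7, 1.2, 0.2]
opening: 0.527
finger_force: 0.0
```

Call:
send_rows --commands '[{"claw": 4.5,"linear": [2.0,4.2,0],"spin": 0},{"claw": 4.5,"linear": [2.0,4.2,0],"spin": 0},{"claw": 4.5,"linear": [2.0,4.2,0],"spin": 0},{"claw": 4.5,"linear": [2.0,4.2,0],"spin": 0},{"claw": 4.5,"linear": [2.0,4.2,0],"spin": 0}]'

```text
time_s: 1.6
eef_pos: [0.4432, 0.0237, 0.248]
tool_rot: [180.0, -0.0, 27.0]
force: [1.1, -0.7, 0.7]
opening: 0.529
finger_force: 0.0
```

Call:
send_rows --commands '[{"claw": 4.5,"linear": [1.9,4.6,0],"spin": 0},{"claw": 4.5,"linear": [1.9,4.6,0],"spin": 0},{"claw": 4.5,"linear": [0,0,-4.8],"spin": 0},{"claw": 4.5,"linear": [0,0,-4.0],"spin": 0},{"claw": 4.5,"linear": [0,0,-3.0],"spin": 0}]'

```text
time_s: 2.1
eef_pos: [0.4793, 0.1142, 0.127]
tool_rot: [-179.9, 0.2, 27.1]
force: [0.2, 0.2, -0.2]
opening: 0.529
finger_force: 0.0
```

```bash
python3 - <<'E'
from h import *
a=optics.capture("scene")[:,:,::-1];b=optics.capture("top")[:,:,::-1]
A=a[150:270,270:400];B=b[130:260,160:300]
f=lambda x:cv2.resize(x,(400,400),interpolation=cv2.INTER_CUBIC)
cv2.imwrite("pics/c2.png",np.hstack([f(A),f(B)]));print(r.read_state()["eef_pos"])
E
```

```text
[0.4767363  0.11345741 0.12445273]
```

View pics/c2.png

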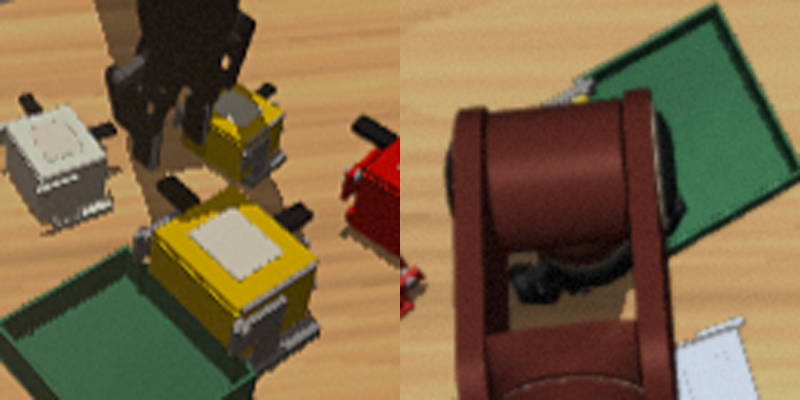

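The fingers at crop (150,160) and (195,135) straddle the lid tab at (175,190), as intended. Descending.

Call:
send_rows --commands '[{"claw": 4.5,"linear": [0,0,-2.0],"spin": 0},{"claw": 4.5,"linear": [0,0,-2.0],"spin": 0},{"claw": 4.5,"linear": [0,0,-1.5],"spin": 0},{"claw": 4.5,"linear": [0,0,0],"spin": 0},{"claw": 4.5,"linear": [0,0,0],"spin": 0}]'

```text
time_s: 2.7
eef_pos: [0.4819, 0.1136, 0.0769]
tool_rot: [180.0, -0.1, 27.0]
force: [0.6, 0.3, 0.2]
opening: 0.526
finger_force: 0.0
```

Call:
send_rows --commands '[{"claw": 4.5,"linear": [-0.1,0.2,-0.4],"spin": 0},{"claw": 3.0,"linear": [0,0,0],"spin": 0},{"claw": 2.4,"linear": [0,0,0],"spin": 0},{"claw": 1.5,"linear": [0,0,0],"spin": 0},{"claw": 1.5,"linear": [0,0,0],"spin": 0}]'

```text
time_s: 3.2
eef_pos: [0.4797, 0.1168, 0.0719]
tool_rot: [-179.8, -0.0, 27.0]
force: [-3.2, 4.1, 3.2]
opening: 0.201
finger_force: 24.5
```

Call:
send_rows --commands '[{"claw": 1.5,"linear": [0,0,0],"spin": 0},{"claw": 1.0,"linear": [0,0,0],"spin": 0},{"claw": 1.0,"linear": [0,0,0],"spin": 0}]'

```text
time_s: 3.5
eef_pos: [0.4797, 0.1168, 0.0719]
tool_rot: [-179.8, -0.0, 27.0]
force: [-2.9, 3.9, 2.6]
opening: 0.205
finger_force: 24.5
```

Call:
send_rows --commands '[{"claw": 1.0,"linear": [0.06,0.03,1.29],"spin": 0},{"claw": 1.0,"linear": [0.3,0.15,1.9],"spin": 0},{"claw": 1.0,"linear": [0.55,0.28,1.83],"spin": 0},{"claw": 1.0,"linear": [0.79,0.4,1.72],"spin": 0},{"claw": 1.0,"linear": [0,0,0],"spin": 0}]'

```text
time_s: 4.0
eef_pos: [0.4974, 0.1254, 0.1409]
tool_rot: [-179.9, -0.1, 27.0]
force: [-3.2, 3.0, 0.8]
opening: 0.205
finger_force: 23.2
```

Call:
send_rows --commands '[{"claw": 1.0,"linear": [1.01,0.51,1.57],"spin": 0},{"claw": 1.0,"linear": [1.2,0.61,1.38],"spin": 0},{"claw": 1.0,"linear": [1.38,0.7,1.16],"spin": 0},{"claw": 1.0,"linear": [1.52,0.77,0.92],"spin": 0},{"claw": 1.0,"linear": [1.62,0.83,0.65],"spin": 0}]'

```text
time_s: 4.5
eef_pos: [0.5635, 0.159, 0.1953]
tool_rot: [-179.9, 0.2, 27.0]
force: [-2.9, 2.3, -1.9]
opening: 0.204
finger_force: 23.4
```

Call:
send_rows --commands '[{"claw": 1.0,"linear": [1.69,0.86,0.38],"spin": 0},{"claw": 1.0,"linear": [1.72,0.88,0.09],"spin": 0},{"claw": 1.0,"linear": [1.71,0.87,-0.2],"spin": 0},{"claw": 1.0,"linear": [1.67,0.85,-0.49],"spin": 0},{"claw": 1.0,"linear": [1.59,0.81,-0.76],"spin": 0}]'

```text
time_s: 5.0
eef_pos: [0.6484, 0.2024, 0.1862]
tool_rot: [-179.9, -0.0, 27.0]
force: [-2.2, 1.2, 1.2]
opening: 0.209
finger_force: 24.5
```

Call:
send_rows --commands '[{"claw": 1.0,"linear": [0.99,0.5,-0.65],"spin": 0},{"claw": 1.0,"linear": [0.9,0.45,-0.7],"spin": 0},{"claw": 1.0,"linear": [0,0,0],"spin": 0}]'

```text
time_s: 5.3
eef_pos: [0.6677, 0.2123, 0.1718]
tool_rot: [-179.9, -0.1, 27.0]
force: [-0.1, 6.6, 3.1]
opening: 0.204
finger_force: 24.9
```

```bash
python3 - <<'E'
from h import *
a=optics.capture("scene")[:,:,::-1]
cv2.imwrite("pics/c3.png",cv2.resize(a[130:280,260:420],None,fx=3.5,fy=3.5,interpolation=cv2.INTER_CUBIC))
E
```

```text
(no output)
```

View pics/c3.png

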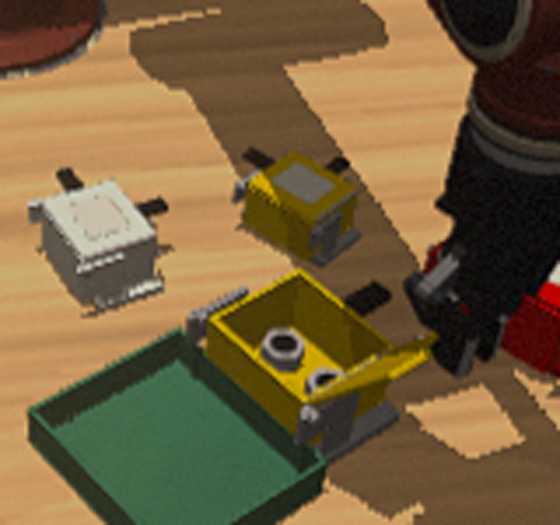

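The lid is held at about 2.2 rad, with both nuts visible in the tub at crop (283,345) and (325,378). Releasing and rising.

Call:
send_rows --commands '[{"claw": 4.5,"linear": [0,0,0],"spin": 0},{"claw": 4.5,"linear": [0,0,0],"spin": 0},{"claw": 4.5,"linear": [0,0,0],"spin": 0},{"claw": 4.5,"linear": [0,0,3],"spin": 0},{"claw": 4.5,"linear": [0,0,4],"spin": 0}]'

```text
time_s: 5.85
eef_pos: [0.6652, 0.2096, 0.2389]
tool_rot: [-179.9, 0.4, 26.9]
force: [1.1, 0.8, 0.1]
opening: 0.53
finger_force: 0.0
```

```bash
python3 - <<'E'
from h import *
a=optics.capture("scene")[:,:,::-1]
cv2.imwrite("pics/c4.png",cv2.resize(a[130:280,260:420],None,fx=3.5,fy=3.5,interpolation=cv2.INTER_CUBIC))
E
```

```text
(no output)
```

View pics/c4.png

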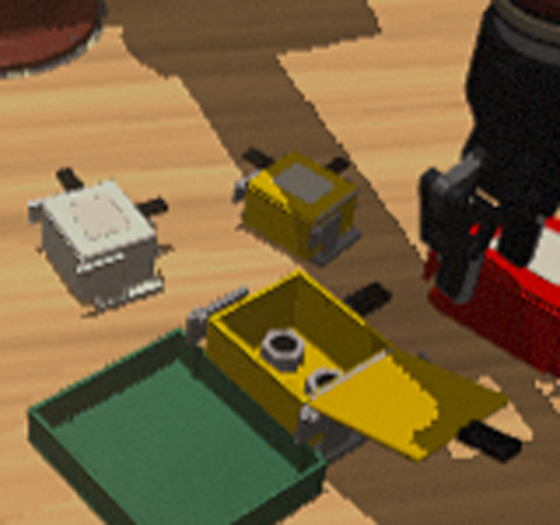

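The lid is fully back, with its tab at crop (490,440), and the nuts are still in the tub. Moving to the tip tab at crop (368,297), with a 90° turn.

Call:
send_rows --commands '[{"claw": 4.5,"linear": [-3,0,0],"spin": 0.143},{"claw": 4.5,"linear": [-3,0,0],"spin": 0.143},{"claw": 4.5,"linear": [-3,0,0],"spin": 0.143},{"claw": 4.5,"linear": [-3,0,0],"spin": 0.143},{"claw": 4.5,"linear": [-3,0,0],"spin": 0.143}]'

```text
time_s: 6.4
eef_pos: [0.5158, 0.2101, 0.2421]
tool_rot: [180.0, 0.0, 68.3]
force: [0.1, -0.7, 0.2]
opening: 0.528
finger_force: 0.0
```

Call:
send_rows --commands '[{"claw": 4.5,"linear": [0,0,0],"spin": 0.143},{"claw": 4.5,"linear": [0,0,0],"spin": 0.143},{"claw": 4.5,"linear": [0,0,0],"spin": 0.143},{"claw": 4.5,"linear": [0,0,0],"spin": 0.143},{"claw": 4.5,"linear": [0,0,0],"spin": 0.143}]'

```text
time_s: 6.9
eef_pos: [0.517, 0.2101, 0.2422]
tool_rot: [180.0, 0.0, 109.2]
force: [0.3, 0.2, 1.1]
opening: 0.528
finger_force: 0.0
```

Call:
send_rows --commands '[{"claw": 4.5,"linear": [0,0,0],"spin": 0.141},{"claw": 4.5,"linear": [0,0,0],"spin": 0},{"claw": 4.5,"linear": [0,0,0],"spin": 0}]'

```text
time_s: 7.2
eef_pos: [0.517, 0.2103, 0.2422]
tool_rot: [180.0, 0.0, 116.8]
force: [-0.3, -0.6, -0.9]
opening: 0.527
finger_force: 0.0
```

Call:
send_rows --commands '[{"claw": 4.5,"linear": [0,0.45,-4],"spin": 0},{"claw": 4.5,"linear": [0,0,-4],"spin": 0},{"claw": 4.5,"linear": [0,0,-4],"spin": 0},{"claw": 4.5,"linear": [0,0,0],"spin": 0},{"claw": 4.5,"linear": [0,0,0],"spin": 0}]'

```text
time_s: 7.7
eef_pos: [0.5168, 0.215, 0.1222]
tool_rot: [-179.9, -0.0, 116.9]
force: [0.1, 0.1, 2.5]
opening: 0.525
finger_force: 0.0
```

```bash
python3 - <<'E'
from h import *
a=optics.capture("scene")[:,:,::-1]
cv2.imwrite("pics/c5.png",cv2.resize(a[150:270,290:420],None,fx=4,fy=4,interpolation=cv2.INTER_CUBIC));print(r.read_state()["eef_pos"])
E
```

```text
[0.51814649 0.21533198 0.1242194 ]
```

View pics/c5.png

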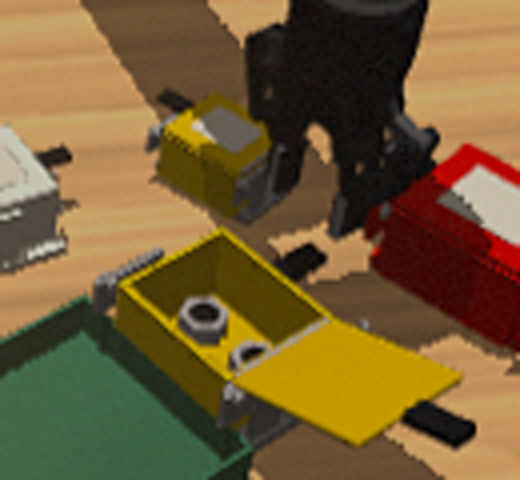

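The fingers at crop (255,215) and (340,235) straddle the tip tab at (300,262). Descending and gripping.

Call:
send_rows --commands '[{"claw": 4.5,"linear": [0,0,-2.4],"spin": 0},{"claw": 4.5,"linear": [0,0,-2],"spin": 0},{"claw": 4.5,"linear": [0,0,-1.4],"spin": 0},{"claw": 3.0,"linear": [0,0,0],"spin": 0},{"claw": 2.4,"linear": [0,0,0],"spin": 0}]'

```text
time_s: 8.25
eef_pos: [0.5181, 0.2154, 0.0658]
tool_rot: [179.9, 0.0, 117.0]
force: [0.5, -0.6, 0.7]
opening: 0.285
finger_force: 0.0
```

Call:
send_rows --commands '[{"claw": 1.5,"linear": [0,0,0],"spin": 0},{"claw": 1.0,"linear": [0,0,0],"spin": 0},{"claw": 1.0,"linear": [0,0,0],"spin": 0},{"claw": 1.0,"linear": [0,0,0],"spin": 0}]' --grip_force 30

```text
time_s: 8.65
eef_pos: [0.519, 0.2158, 0.0663]
tool_rot: [179.7, 0.0, 117.0]
force: [4.5, 3.0, 1.7]
opening: 0.202
finger_force: 33.1
```

Call:
send_rows --commands '[{"claw": 1.0,"linear": [0.03,-0.05,1.17],"spin": 0},{"claw": 1.0,"linear": [0.14,-0.27,1.73],"spin": 0},{"claw": 1.0,"linear": [0.25,-0.5,1.66],"spin": 0},{"claw": 1.0,"linear": [0.36,-0.71,1.56],"spin": 0},{"claw": 1.0,"linear": [0,0,0],"spin": 0}]'

```text
time_s: 9.15
eef_pos: [0.5272, 0.1997, 0.1281]
tool_rot: [179.6, 0.1, 116.9]
force: [5.8, 3.3, -0.7]
opening: 0.203
finger_force: 31.8
```

Call:
send_rows --commands '[{"claw": 1.0,"linear": [0.47,-0.92,1.42],"spin": 0},{"claw": 1.0,"linear": [0.56,-1.09,1.25],"spin": 0},{"claw": 1.0,"linear": [0.64,-1.25,1.05],"spin": 0},{"claw": 1.0,"linear": [0.7,-1.37,0.83],"spin": 0},{"claw": 1.0,"linear": [0,0,0],"spin": 0}]'

```text
time_s: 9.65
eef_pos: [0.5507, 0.1536, 0.1725]
tool_rot: [179.6, -0.0, 116.9]
force: [6.9, 4.2, -1.0]
opening: 0.203
finger_force: 31.1
```

Call:
send_rows --commands '[{"claw": 1.0,"linear": [0.75,-1.47,0.6],"spin": 0},{"claw": 1.0,"linear": [0.78,-1.53,0.34],"spin": 0},{"claw": 1.0,"linear": [0.4,-0.78,0.05],"spin": 0},{"claw": 1.0,"linear": [0.4,-0.78,0.03],"spin": 0},{"claw": 1.0,"linear": [0,0,0],"spin": 0}]'

```text
time_s: 10.15
eef_pos: [0.5735, 0.1088, 0.1824]
tool_rot: [179.7, -0.1, 116.9]
force: [6.3, 4.2, -1.4]
opening: 0.205
finger_force: 29.9
```

Call:
send_rows --commands '[{"claw": 1.0,"linear": [0.27,-0.52,-0.04],"spin": 0},{"claw": 1.0,"linear": [0.26,-0.52,-0.06],"spin": 0},{"claw": 1.0,"linear": [0.26,-0.52,-0.1],"spin": 0},{"claw": 1.0,"linear": [0.26,-0.51,-0.11],"spin": 0},{"claw": 1.0,"linear": [0.26,-0.5,-0.15],"spin": 0}]'

```text
time_s: 10.65
eef_pos: [0.5863, 0.0839, 0.1784]
tool_rot: [179.7, -0.1, 117.0]
force: [4.6, 6.6, 3.4]
opening: 0.203
finger_force: 29.1
```

Call:
send_rows --commands '[{"claw": 1.0,"linear": [0.25,-0.5,-0.17],"spin": 0},{"claw": 1.0,"linear": [0.25,-0.49,-0.21],"spin": 0},{"claw": 1.0,"linear": [0.24,-0.48,-0.22],"spin": 0},{"claw": 1.0,"linear": [0.24,-0.46,-0.26],"spin": 0},{"claw": 1.0,"linear": [0.23,-0.46,-0.28],"spin": 0}]'

```text
time_s: 11.15
eef_pos: [0.5991, 0.0589, 0.168]
tool_rot: [179.6, 0.1, 117.0]
force: [4.7, 1.0, 6.7]
opening: 0.199
finger_force: 29.0
```

Call:
send_rows --commands '[{"claw": 1.0,"linear": [0.22,-0.44,-0.31],"spin": 0},{"claw": 1.0,"linear": [0.22,-0.43,-0.33],"spin": 0},{"claw": 1.0,"linear": [0.21,-0.41,-0.36],"spin": 0},{"claw": 1.0,"linear": [0.2,-0.4,-0.37],"spin": 0},{"claw": 1.0,"linear": [0,0,0],"spin": 0}]'

```text
time_s: 11.65
eef_pos: [0.6084, 0.0406, 0.1546]
tool_rot: [179.6, 0.3, 116.9]
force: [7.4, -1.8, 4.3]
opening: 0.194
finger_force: 30.2
```

```bash
python3 - <<'E'
from h import *
a=optics.capture("scene")[:,:,::-1]
cv2.imwrite("pics/c6.png",cv2.resize(a[150:310,250:410],None,fx=3.5,fy=3.5,interpolation=cv2.INTER_CUBIC))
E
```

```text
(no output)
```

View pics/c6.png

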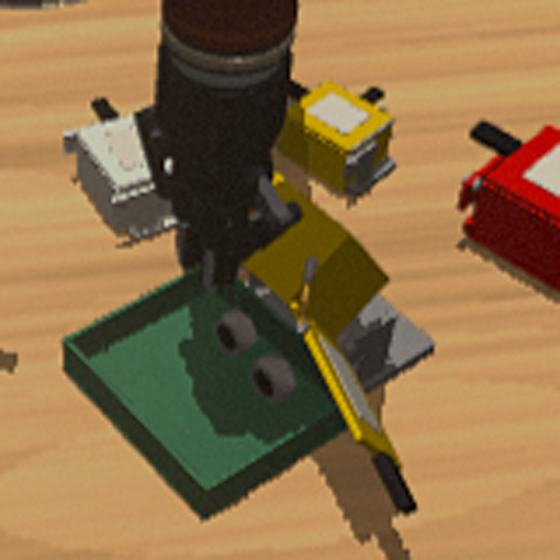

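Both nuts are in the tray at crop (237,332) and (273,377), and the lid is open. Releasing, rising clear and checking.

Call:
send_rows --commands '[{"claw": 4.0,"linear": [0,0,0],"spin": 0},{"claw": 4.0,"linear": [0,0,0],"spin": 0},{"claw": 4.0,"linear": [0,0,0],"spin": 0},{"claw": 4.0,"linear": [0.2,-0.4,2],"spin": 0},{"claw": 4.0,"linear": [0.2,-0.4,3],"spin": 0}]'

```text
time_s: 12.2
eef_pos: [0.6071, 0.0337, 0.1983]
tool_rot: [-179.6, -0.2, 117.0]
force: [0.7, -0.1, 1.5]
opening: 0.464
finger_force: 0.0
```

Call:
send_rows --commands '[{"claw": 4.0,"linear": [0,0,4],"spin": 0},{"claw": 4.0,"linear": [0,0,4],"spin": 0},{"claw": 4.0,"linear": [-2,-4,0],"spin": 0},{"claw": 4.0,"linear": [-2,-4,0],"spin": 0},{"claw": 4.0,"linear": [-2,-4,0],"spin": 0}]'

```text
time_s: 12.7
eef_pos: [0.5483, -0.0872, 0.2812]
tool_rot: [-180.0, -0.0, 117.1]
force: [-0.5, -0.9, 0.2]
opening: 0.471
finger_force: 0.0
```

Call:
send_rows --commands '[{"claw": 4.0,"linear": [-2,-4,0],"spin": 0},{"claw": 4.0,"linear": [0,0,0],"spin": 0},{"claw": 4.0,"linear": [0,0,0],"spin": 0},{"claw": 4.0,"linear": [0,0,0],"spin": 0},{"claw": 4.0,"linear": [0,0,0],"spin": 0}]'

```text
time_s: 13.2
eef_pos: [0.5298, -0.1254, 0.2812]
tool_rot: [-180.0, -0.0, 117.1]
force: [-0.2, 0.0, -0.4]
opening: 0.467
finger_force: 0.0
```

```bash
python3 - <<'E'
from h import *
a=optics.capture("scene")[:,:,::-1]
cv2.imwrite("pics/c7.png",cv2.resize(a[140:310,170:430],None,fx=3,fy=3,interpolation=cv2.INTER_CUBIC))
E
```

```text
(no output)
```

View pics/c7.png

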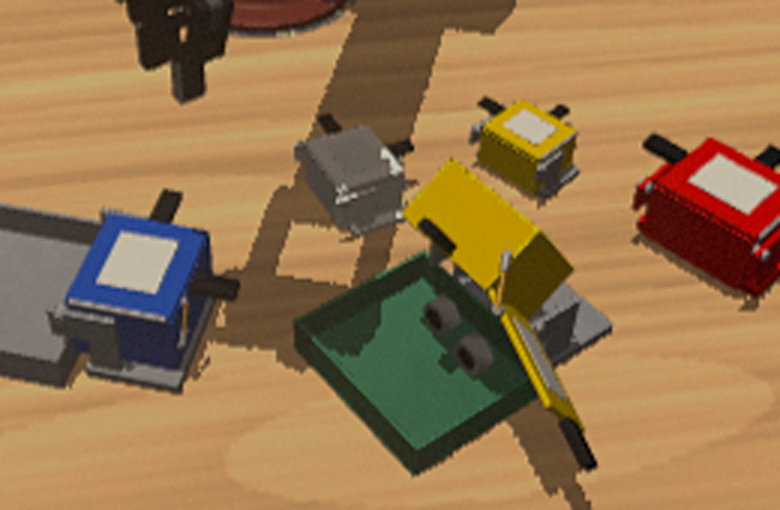

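```bash
python3 - <<'E'
from h import *
for u in((441,313),(474,354)):
    q=np.array(u)/3+[170,140]
    print([onz("scene",q,z).round(3) for z in(.012,.02,.05)],[proj("top",onz("scene",q,z)).round() for z in(.012,.05)])
b=optics.capture("top")[:,:,::-1]
cv2.imwrite("pics/t7.png",cv2.resize(b[120:240,170:320],None,fx=5,fy=5,interpolation=cv2.INTER_CUBIC))
E
```

```text
[array([0.553, 0.084, 0.012]), array([0.56 , 0.081, 0.02 ]), array([0.586, 0.073, 0.05 ])] [array([248., 191.]), array([252., 174.])]
[array([0.601, 0.1  , 0.012]), array([0.608, 0.098, 0.02 ]), array([0.632, 0.089, 0.05 ])] [array([241., 172.]), array([245., 156.])]
```

View pics/t7.png

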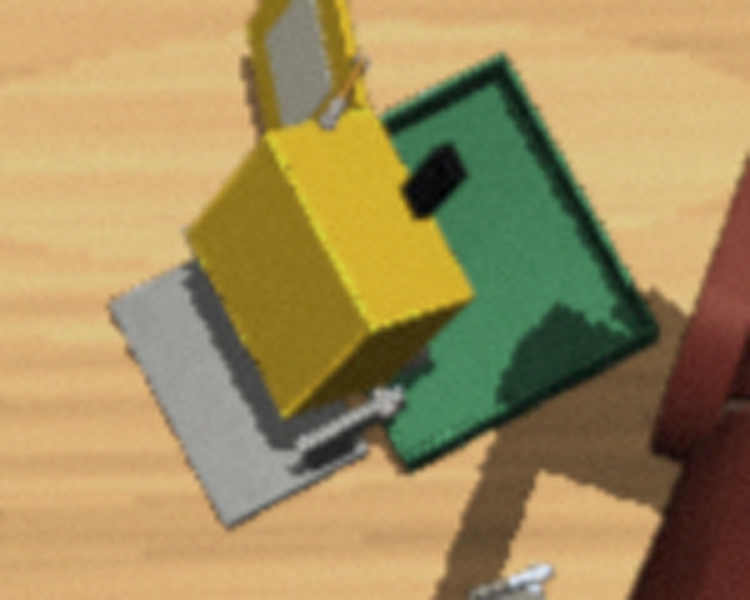

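The top view shows the tub tipped over the tray and the lid still open. Casting the nut pixels from the scene view puts both nuts on the tray floor, about 22–28 mm inside the tipping axis. They have not moved between pictures and nothing touches them. Handing in.

```bash
python3 -c "
from rig import r
print(r.close_job())"
```

```text
the job is handed in; nothing more can be done
None
```

I opened the yellow lid fully and then tipped the yellow tub; both nuts are in the green tray (they look on edge rather than flat), the blue tub is untouched, and the job is handed in at about 13 s with no verdict shown.

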